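Find the stamped bottle carrier and push it to the dispatch line

ROBOT

A 7-joint arm with a two-finger parallel gripper is mounted at the origin on the work surface. World frame = base frame: x ahead of the robot, y to its left, z up, the work surface at z = 0. Lengths are in mm, angles in degrees, forces in N, time in s.
With the tool pointing down it reaches from about 425 to 875 mm from the base axis. Payload 4.7 kg.
Tool frame: the origin (TCP) lies at the very end of the fingers, on their centre line; the grasp point (between the pads) lies 19 mm behind it; z points along the fingers, y is the line along which they close (so a half turn about z gives the same grasp; the last joint's range is limited). The gripper opens to 85 mm and grips with 20 to 120 N. Pads are 22 mm wide; open, the fingers measure 114 mm over their backs; the gripper's body (76 mm by 85 mm) begins 54 mm behind the grasp point. The pads swing forward as they close: fully open they stand 13 mm farther back than shut.
Start: joints at [76.667, 18.392, -4.016, 83.108, 1.295, 78.541, -3.26], TCP at [158.775, -630.33, 231.349] pointing down, gripper open.
Joint ranges: [-163.93, 163.93], [-17.29, 119.83], [-79.2, 71.16], [3.27, 140.29], [-89.18, 269.18], [5.43, 117.66], [-154.24, 154.24]. Speed limits (degrees/s): [147.25, 147.25, 180, 180, 180, 180, 180].

INTERFACE

Orientations are given as a 3x3 rotation matrix whose columns are the frame's x, y, z axes.
In Python, from bench import sensors, vision, workorder gives the robot as it stands. The module is installed in compiled form; this text tells all that it offers.
- The arm moves only by the tool jog_arm, never from a script. Its argument "plan" is a list of rows, each an object with "fingers": the closure, from 0 (fully open) to 1 (shut); "xyz": the shift along the tool's x, y, z in cm, a list of three; "turn": the turn, a rotation vector about the tool's x, y, z in degrees, a list of three. In form: [{"fingers": fingers, "xyz": [x, y, z], "turn": [wx, wy, wz]}, ...]. A call has 1 to 5 rows; each row shifts and turns the commanded pose from where the row before left it, along the tool's axes as they then stand; what a row does not reach is not made up. A row lasts 1/8 s, in which the tool goes at most 62.5 mm and 10.7 degrees, less where a joint would pass 70% of its speed; a pose out of reach is approached as far as the arm can. A call is refused whole if a number of a shift passes 6.25 or a number of a turn 10.7, either way. A call with a gripper value outside its range is refused whole. The fingers move at their own pace and stop on an object; "squeeze" is the grip in N (left out, the last holds). Time passes only in rows, so rows that do not move let the fingers close. It gives the time, the measured TCP pose, the force, the opening and the grip force at its end, in the units of the state.
- sensors.sense(): the state, without advancing time (a new reading comes with each control period).
- vision.get_image(name): name is "scene" or "side" or "wrist"; returns the picture (480x640x3 uint8, red, green, blue); there is no depth.
- vision.calibration(name): a dict with "mtx" (3x3 intrinsics, pixels), "world_to_cam" (4x4, takes a point from world to camera coordinates); the wrist camera has in their place "mount" (4x4, takes a point from camera to tool coordinates, whose origin is the TCP and whose axes are the flange's). Camera axes: x right, y down, z forward; pixel columns grow to the right and rows downward; lengths in mm; the calibration is good to about 2 mm. The wrist camera is an equidistant fisheye: a pixel r from the principal point sees the ray r / f radians off the axis. A picture is of the moment at which its call begins: read the wrist's pose just before it. calibration takes no time and is no camera call.
- workorder.finish_job(): hands the job in; it is judged then, once.
The state is a dict: "t": time; "qpos": joint angles; "qvel": joint speeds; "tau": joint torques, N m; "ee_pos": TCP position; "tool_rot": TCP orientation; "ft_force": force on the tool from outside, world axes, zero at the start; "moment": the same for the moment, N m; "gripper_width": finger opening in mm; "grip_force": force on a finger pad.
Only numpy, scipy, OpenCV 4.12 (cv2) and the standard library are available. Lean on these libraries where they do the work, as an engineer would, in place of code of your own. Each camera call takes 0.05 s, during which the arm holds its last target. There are 200 camera calls.

TASK

Two empty sample-bottle carriers stand on the lab bench; one of them has an inked ring stamped on its underside. Pushing with the fingertips, tip both over towards the robot so that they lie on their sides with their undersides facing away across the bench, and when both are down push the stamped one forward, still lying on its side, until the middle of its bottom end is over the black tape of the dispatch line. Leave the other lying short of the line, never grip or lift a carrier, and do not disturb the bottles and glassware around them.

Things in the scene. Friction and masses are not known exactly. Their poses are not given: they have to be found in the camera images.
- carrier_1: White plastic bottle carrier, open-topped, 2 x 3 empty pockets: 80 (its x) x 130 (y) x 75 mm high, about 0.2 to 0.35 kg, with a handle: two posts and a grip bar on top. Origin: centre of the underside; z towards the bar; x at the start away from the robot within 16 degrees. Lying on its near side, x points up, origin 40 mm above the bench. Left or right (y about 0.2 or -0.2), like its twin.
- carrier_1_bar (a point): Centre of carrier_1's round grip bar: 16 mm thick, 124 mm long along the carrier's y, axis 130 mm above the underside (top at 138 mm), open space under it from 85 to 122 mm up. Pushed towards the robot here, the carrier pivots on its near bottom edge and falls over by itself once it leans about 40 degrees; lying, the bar is its end nearest the robot, 40 mm above the bench.
- carrier_2: The twin of carrier_1, the same in size, axes and behaviour; it stands at the other side.
- carrier_2_bar (a point): Centre of carrier_2's grip bar; the same as carrier_1's.
- stamp (a point): Centre of the stamp: a black inked ring 61 mm across with a cross in it, in the middle of the underside of one carrier (at that carrier's origin). The other underside is plain white.
- line: The dispatch line: a flat strip of black tape on the bench, 50 mm wide (its x, away from the robot) and 780 mm long (its y, across the bench, turned by up to 5 degrees), beyond both carriers. Origin at its centre, on the bench.
- reagent: Small amber bottle, 42 mm in diameter, 85 mm high, standing between the carriers; origin under its centre. Leave it alone.
- beaker: Small glass beaker, 50 mm in diameter, 62 mm high, standing between the carriers; origin under its centre. Leave it alone.
- dish: Covered glass dish, 54 mm in diameter, 14 mm high, between the carriers and nearest the robot; origin under its centre. Leave it alone.
- wash_bottle: Squeeze wash bottle with a red cap and a bent spout, 72 mm in diameter, 190 mm high, left of the carriers; origin under its centre. Leave it alone.
- tray: White rinsing tray fixed to the bench, 220 mm across the bench x 300 mm, rim 34 mm high, with a jar 70 mm high and a spatula in it, right of the carriers; origin under its centre.
Mind the look-alikes: they are no part of the job. Leave any blue look-alike of the carrier_1 alone. What is shaped like the carrier_2 but green is not meant.

How it is judged:
By the outcome, as a careful person would: the job done as asked, in the order asked, and still so for the second after the job is handed in, with the robot touching nothing.
It also fails if it takes over 70 s, if anything falls off the work surface, if the arm or the gripper's body presses on something with over 40 N, if the wrist force passes 120 N, or if a joint passes its speed limit or range.

## Working session

There is one attempt and no reset: what is moved stays moved. The work goes in short steps, Python scripts to look and compute and a tool call to move; the robot and the scene stay as the last step left them, time stands still between calls to the robot, and variables do not carry over. Pictures are saved under pics/ and viewed, at most 10 in all, crops included, and the job is handed in when it is done.

Besides the shell and the picture viewer there is one more tool, called after ">>>" as name(argument=value, ...) on one line, values as JSON. jog_arm: Moves the arm, as the interface text tells. Its arguments: {"type":"object","properties":{"plan":{"type":"array","items":{"type":"object","properties":{"fingers":{"type":"number"},"xyz":{"type":"array","items":{"type":"number"}},"turn":{"type":"array","items":{"type":"number"}}}}},"squeeze":{"type":"number"}},"required":["plan"]}

```bash
mkdir -p pics
python3 - <<'E'
from bench import sensors, vision
import cv2,numpy as np
s=sensors.sense();print(s['t'],s['ee_pos'],s['tool_rot'],s['gripper_width'])
for n in ['scene','side']:
    im=vision.get_image(n);cv2.imwrite(f'pics/{n}0.png',im[...,::-1]);c=vision.calibration(n);print(n,c['mtx'],np.round(c['world_to_cam'],3))
print(vision.calibration('wrist'))
E
```

```text
0.0 [ 158.60485133 -629.79466016  230.21438269] [[ 9.69702615e-01  2.44287800e-01 -5.56204357e-04]
 [ 2.44288417e-01 -9.69700866e-01  1.84402789e-03]
 [-8.88783316e-05 -1.92403295e-03 -9.99998145e-01]] 85.19368686754716
scene [[506.47723139   0.         330.76099931]
 [  0.         506.47723139 246.99629894]
 [  0.           0.           1.        ]] [[ 7.210000e-01  6.930000e-01  1.600000e-02 -4.162640e+02]
 [ 4.520000e-01 -4.520000e-01 -7.690000e-01 -1.996200e+02]
 [-5.260000e-01  5.610000e-01 -6.390000e-01  1.855043e+03]
 [ 0.000000e+00  0.000000e+00  0.000000e+00  1.000000e+00]]
side [[455.85230727   0.         329.11228841]
 [  0.         455.85230727 242.11378459]
 [  0.           0.           1.        ]] [[ 9.10000e-01 -4.15000e-01  1.40000e-02 -5.26137e+02]
 [-3.17000e-01 -7.14000e-01 -6.25000e-01  2.19308e+02]
 [ 2.69000e-01  5.64000e-01 -7.81000e-01  9.58428e+02]
 [ 0.00000e+00  0.00000e+00  0.00000e+00  1.00000e+00]]
{'mtx': array([[371.64829954,   0.        , 317.26221997],
       [  0.        , 371.64829954, 237.04758322],
       [  0.        ,   0.        ,   1.        ]]), 'mount': array([[-2.44706464e-04, -9.58011020e-01, -2.86731277e-01,
         7.36666952e+01],
       [ 9.99999959e-01, -1.91747275e-04, -2.12779198e-04,
        -1.07343805e+00],
       [ 1.48864876e-04, -2.86731317e-01,  9.58011028e-01,
        -1.43452880e+02],
       [ 0.00000000e+00,  0.00000000e+00,  0.00000000e+00,
         1.00000000e+00]])}
```

View pics/scene0.png

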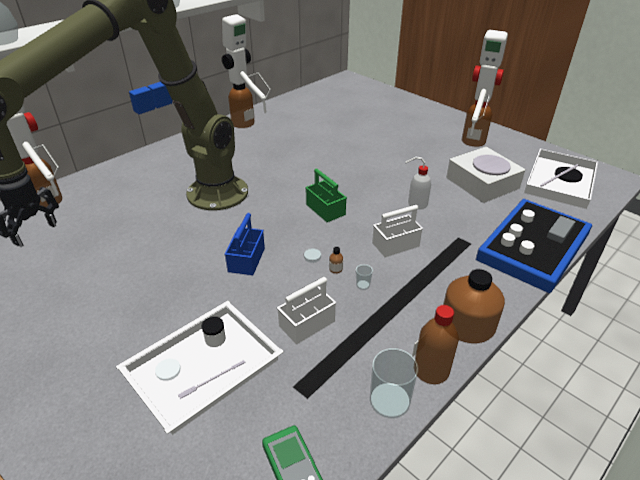

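View pics/side0.png

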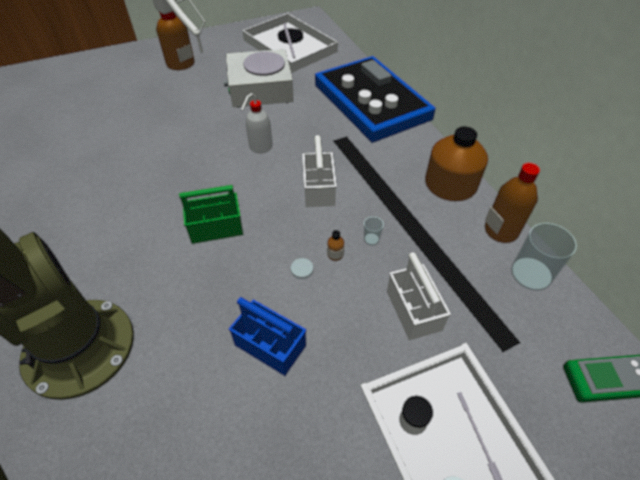

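The scene view shows the left carrier at about (397,233), the right one at (306,308), the tape from (305,390) to (465,242), and blue and green look-alikes nearer the robot. The side view shows the carriers at (320,175) and (418,295). I'll zoom in on the carriers to pick out the bar ends.

Run:
```python
import cv2,numpy as np
a=cv2.imread('pics/scene0.png');b=cv2.imread('pics/side0.png')
def cr(im,x,y):return cv2.resize(im[y:y+75,x:x+100],(400,300),interpolation=cv2.INTER_CUBIC)
cv2.imwrite('pics/crops.png',np.vstack([np.hstack([cr(a,350,190),cr(a,260,268)]),np.hstack([cr(b,270,134),cr(b,370,254)])]))
```

```text
(no output)
```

View pics/crops.png

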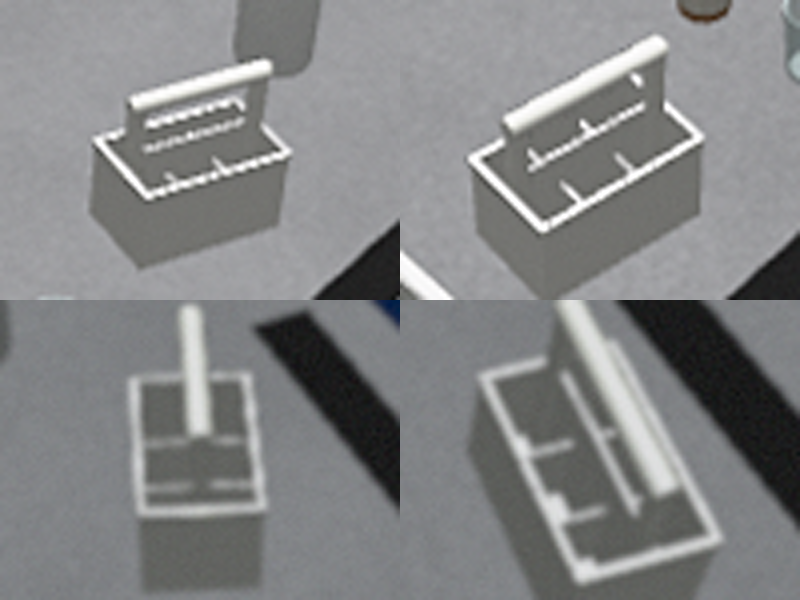

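```bash
cat > h.py <<'E'
import numpy as np
from bench import sensors,vision
def cast(n,uv,z):
    c=vision.calibration(n);M=np.array(c['world_to_cam']);R,t=M[:3,:3],M[:3,3]
    d=R.T@np.linalg.inv(c['mtx'])@np.array([*uv,1.]);o=-R.T@t
    return o+d*(z-o[2])/d[2]
def proj(n,p):
    c=vision.calibration(n);M=np.array(c['world_to_cam']);q=c['mtx']@(M[:3,:3]@np.asarray(p,float)+M[:3,3]);return q[:2]/q[2]
E
python3 - <<'E'
from h import *
np.set_printoptions(precision=0,suppress=True)
P=lambda k,n,uv,z:print(k,n,cast(n,uv,z)[:2])
for k,n,a,b in [('L','scene',(383.2,215.8),(416.8,207)),('L','side',(320.2,167),(317.5,136)),('R','scene',(288,299.2),(325,279.5)),('R','side',(436,301.5),(412.5,255))]:
    A,B=cast(n,a,130),cast(n,b,130);d=B-A;print(k,n,A[:2],B[:2],(A+B)[:2]/2,np.linalg.norm(d),'yaw',np.degrees(np.arctan2(-d[0],d[1])))
for k,n,uv,z in [('tape','scene',(305,390),0),('tape','scene',(464,241),0),('tape','side',(511,345),0),('tape','side',(341,141),0),
 ('reagent','scene',(336,269),0),('beaker','scene',(363,285),0),('dish','scene',(313,255),7),('wash','scene',(420,204),0),
 ('bluefar','scene',(262,243),75),('bluefar2','scene',(257,270),0),('greenfar','scene',(346,207),75),('green','side',(240,238),0),('green','side',(243,205),75),('blue','side',(305,340),75),('blue','side',(290,370),0),
 ('tray','scene',(282,352),34),('tray','scene',(228,304),34),('brown','scene',(435,375),0),('beakerbig','scene',(391,405),0),('brown2','scene',(475,330),0)]:P(k,n,uv,z)
E
```

```text
L scene [628. 174.] [673. 285.] [650. 230.] 119.09165103117328 yaw -22.017405061884798
L side [631. 173.] [673. 286.] [652. 229.] 120.46321759674007 yaw -20.46523324401893
R scene [ 684. -267.] [ 699. -151.] [ 692. -209.] 117.0169962650014 yaw -7.640778354243079
R side [ 682. -271.] [ 699. -154.] [ 690. -213.] 117.74142060572831 yaw -8.312354640876109
tape scene [ 838. -361.]
tape scene [799. 400.]
tape side [ 836. -372.]
tape side [795. 387.]
reagent scene [595.   5.]
beaker scene [700.  10.]
dish scene [505.  -5.]
wash scene [571. 470.]
bluefar scene [ 414. -129.]
bluefar2 scene [ 428. -168.]
greenfar scene [466. 187.]
green side [398. 145.]
green side [427. 179.]
blue side [ 427. -216.]
blue side [ 385. -230.]
tray scene [ 736. -340.]
tray scene [ 509. -334.]
brown scene [1036. -106.]
beakerbig scene [1011. -248.]
brown2 scene [1029.   91.]
```

```bash
cat >> h.py <<'E'
def go(p,yaw):
    "shift in tool axes (cm) at present orientation to world p, then turn about tool z to tool-x heading yaw"
    s=sensors.sense();R=np.array(s['tool_rot']);e=np.array(s['ee_pos'])
    h=np.degrees(np.arctan2(R[1,0],R[0,0]))
    Rd=np.eye(3);Rd[:,:]=np.c_[[np.cos(np.radians(h)),np.sin(np.radians(h)),0],[np.sin(np.radians(h)),-np.cos(np.radians(h)),0],[0,0,-1]]
    print('t',round(s['t'],2),'ee',np.round(e),'h',round(h,1),'tilt',np.round(R[:2,2],3),'F',np.round(s['ft_force'],1))
    print(' shift cm',np.round(Rd.T@(np.asarray(p,float)-e)/10,2),'turn z',round(h-yaw,1))
E
python3 - <<'E'
from h import *
np.set_printoptions(precision=0,suppress=True)
def c(n,x,y,ox,oy): return cast(n,(x+ox/4,y+oy/4),75)[:2]
print('Lsc',[c('scene',350,190,*q) for q in[(95,142),(148,196),(290,152),(262,120)]])
print('Lsd',[c('side',270,134,*q) for q in[(137,511),(132,380),(250,378),(265,506)]]) if 0 else print('Lsd',[c('side',270,134,x,y-300) for x,y in[(137,511),(132,380),(250,378),(265,506)]])
print('Rsc',[c('scene',260,268,x-400,y) for x,y in[(472,158),(544,228),(703,137)]])
print('Rsd',[c('side',370,254,x-400,y-300) for x,y in[(482,375),(581,580),(720,540)]])
y=np.radians(-8);go(np.array([691,-211,230])+80*np.array([np.cos(y),np.sin(y),0]),-8)
E
```

```text
Lsc [array([595., 175.]), array([668., 151.]), array([712., 273.]), array([671., 292.])]
Lsd [array([589., 177.]), array([634., 295.]), array([708., 265.]), array([665., 149.])]
Rsc [array([ 646., -271.]), array([ 723., -279.]), array([ 740., -152.])]
Rsd [array([ 659., -144.]), array([ 643., -275.]), array([ 720., -284.])]
t 0.1 ee [ 159. -630.  230.] h 14.1 tilt [-0.  0.] F [ 0. -0. -0.]
 shift cm [ 69. -25.   0.] turn z 22.1
```

>>> jog_arm(plan=[{"fingers": 0, "xyz": [5, -1.8, 0], "turn": [0, 0, 0]}, {"fingers": 0, "xyz": [5, -1.8, 0], "turn": [0, 0, 0]}, {"fingers": 0, "xyz": [5, -1.8, 0], "turn": [0, 0, 0]}, {"fingers": 0, "xyz": [5, -1.8, 0], "turn": [0, 0, 0]}, {"fingers": 0, "xyz": [5, -1.8, 0], "turn": [0, 0, 0]}])

```text
t: 0.72
ee_pos: [380.3, -480.7, 230.9]
tool_rot: [[0.97, 0.244, -0.001], [0.244, -0.97, 0.0], [-0.0, -0.0, -1.0]]
ft_force: [-0.0, 0.9, -0.1]
gripper_width: 85.8
grip_force: 0.0
```

>>> jog_arm(plan=[{"fingers": 0, "xyz": [5, -1.8, 0], "turn": [0, 0, 0]}, {"fingers": 0, "xyz": [5, -1.8, 0], "turn": [0, 0, 0]}, {"fingers": 0, "xyz": [5, -1.8, 0], "turn": [0, 0, 0]}, {"fingers": 0, "xyz": [5, -1.8, 0], "turn": [0, 0, 0]}, {"fingers": 0, "xyz": [5, -1.8, 0], "turn": [0, 0, 0]}])

```text
t: 1.35
ee_pos: [600.6, -332.7, 230.8]
tool_rot: [[0.97, 0.244, -0.001], [0.244, -0.97, 0.0], [-0.001, -0.0, -1.0]]
ft_force: [0.5, -0.4, 0.7]
gripper_width: 85.6
grip_force: 0.0
```

Run:
```python
from h import *
y=np.radians(-8);go(np.array([691,-212,230])+60*np.array([np.cos(y),np.sin(y),0]),-8)
```

```text
t 1.35 ee [ 601. -333.  231.] h 14.1 tilt [-0.001  0.   ] F [ 0.5 -0.4  0.7]
 shift cm [17.27 -7.24  0.08] turn z 22.1
```

>>> jog_arm(plan=[{"fingers": 0, "xyz": [4.3, -1.8, 0], "turn": [0, 0, 0]}, {"fingers": 0, "xyz": [4.3, -1.8, 0], "turn": [0, 0, 0]}, {"fingers": 0, "xyz": [4.3, -1.8, 0], "turn": [0, 0, 0]}, {"fingers": 0, "xyz": [4.3, -1.8, 0], "turn": [0, 0, 0]}, {"fingers": 0, "xyz": [0, 0, 0], "turn": [0, 0, 8]}])

```text
t: 1.98
ee_pos: [751.2, -215.5, 228.6]
tool_rot: [[0.994, 0.111, -0.002], [0.111, -0.994, 0.005], [-0.001, -0.005, -1.0]]
ft_force: [0.9, 0.4, 0.6]
gripper_width: 85.4
grip_force: 0.0
```

>>> jog_arm(plan=[{"fingers": 0, "xyz": [0, 0, 0], "turn": [0, 0, 8]}, {"fingers": 0, "xyz": [0, 0, 0], "turn": [0, 0, 6]}, {"fingers": 0, "xyz": [0, 0, 4], "turn": [0, 0, 0]}, {"fingers": 0, "xyz": [0, 0, 4], "turn": [0, 0, 0]}, {"fingers": 0, "xyz": [0, 0, 4], "turn": [0, 0, 0]}])

```text
t: 2.6
ee_pos: [748.4, -221.7, 109.3]
tool_rot: [[0.991, -0.137, -0.001], [-0.137, -0.991, 0.0], [-0.001, 0.0, -1.0]]
ft_force: [0.3, 0.2, 1.2]
gripper_width: 85.3
grip_force: 0.0
```

Run:
```python
from h import *
import cv2
y=np.radians(-8);go(np.array([691,-212,102])+19*np.array([np.cos(y),np.sin(y),0]),-8)
a=vision.get_image('scene')[200:425,180:480];b=vision.get_image('side')[180:405,270:570]
cv2.imwrite('pics/c1.png',np.hstack([cv2.resize(i,(400,300)) for i in(a,b)])[...,::-1])
```

```text
t 2.6 ee [ 748. -222.  109.] h -7.9 tilt [-0.001  0.   ] F [0.3 0.2 1.2]
 shift cm [-3.91 -0.18  0.73] turn z 0.1
```

View pics/c1.png

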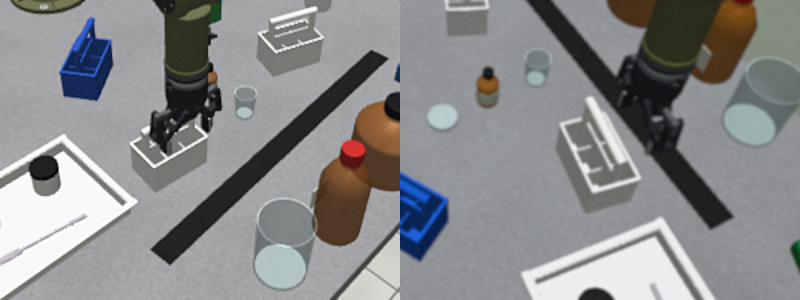

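The composite shows the gripper on the far side of the right carrier's bar (left half about (175,125), right half about (655,125)), clear of everything. Now I push.

>>> jog_arm(plan=[{"fingers": 0, "xyz": [-1.5, 0, 0.7], "turn": [0, 0, 0]}, {"fingers": 0, "xyz": [-1.2, 0, 0], "turn": [0, 0, 0]}, {"fingers": 0, "xyz": [-1, 0, 0], "turn": [0, 0, 0]}, {"fingers": 0, "xyz": [-1, 0, 0], "turn": [0, 0, 0]}, {"fingers": 0, "xyz": [-1, 0, 0], "turn": [0, 0, 0]}])

```text
t: 3.32
ee_pos: [692.6, -214.0, 105.3]
tool_rot: [[0.991, -0.137, 0.002], [-0.137, -0.991, -0.001], [0.002, 0.0, -1.0]]
ft_force: [0.5, -0.2, 0.8]
gripper_width: 85.3
grip_force: 0.5
```

>>> jog_arm(plan=[{"fingers": 0, "xyz": [-1.2, 0, 0], "turn": [0, 0, 0]}, {"fingers": 0, "xyz": [-1.2, 0, 0], "turn": [0, 0, 0]}, {"fingers": 0, "xyz": [-1.2, 0, 0], "turn": [0, 0, 0]}, {"fingers": 0, "xyz": [-1.2, 0, 0], "turn": [0, 0, 0]}, {"fingers": 0, "xyz": [0, 0, 0], "turn": [0, 0, 0]}])

```text
t: 3.95
ee_pos: [643.7, -207.5, 104.2]
tool_rot: [[0.991, -0.137, -0.001], [-0.137, -0.991, -0.0], [-0.001, 0.0, -1.0]]
ft_force: [-0.5, -0.0, -0.1]
gripper_width: 85.4
grip_force: 0.0
```

Run:
```python
from h import *
import cv2
y=np.radians(-8);go(np.array([691,-212,102])+19*np.array([np.cos(y),np.sin(y),0]),-8)
a=vision.get_image('scene')[200:425,180:480];b=vision.get_image('side')[180:405,270:570]
cv2.imwrite('pics/c2.png',np.hstack([cv2.resize(i,(400,300)) for i in(a,b)])[...,::-1])
```

```text
t 3.95 ee [ 644. -207.  104.] h -7.9 tilt [-0.001 -0.   ] F [-0.5 -0.  -0.1]
 shift cm [ 6.65 -0.2   0.22] turn z 0.1
```

View pics/c2.png

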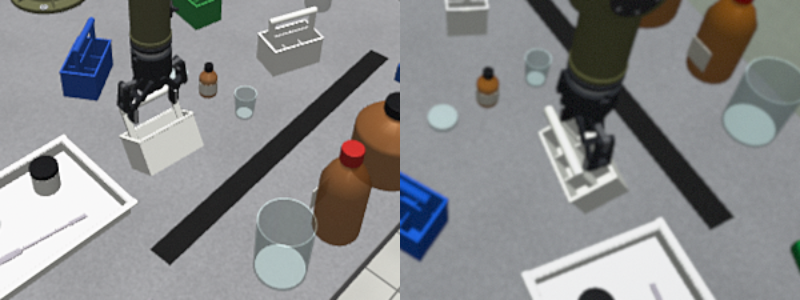

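The right carrier is leaning towards the robot, with the fingers behind its bar. I'll keep pushing.

>>> jog_arm(plan=[{"fingers": 0, "xyz": [-1.2, 0, 0], "turn": [0, 0, 0]}, {"fingers": 0, "xyz": [-1.2, 0, 0], "turn": [0, 0, 0]}, {"fingers": 0, "xyz": [-1.2, 0, 0], "turn": [0, 0, 0]}, {"fingers": 0, "xyz": [-0.8, 0, 0], "turn": [0, 0, 0]}, {"fingers": 0, "xyz": [0, 0, 0], "turn": [0, 0, 0]}])

```text
t: 4.68
ee_pos: [600.6, -201.6, 104.5]
tool_rot: [[0.991, -0.137, 0.0], [-0.137, -0.991, -0.0], [0.0, 0.0, -1.0]]
ft_force: [0.5, 0.0, -0.3]
gripper_width: 85.5
grip_force: 0.0
```

>>> jog_arm(plan=[{"fingers": 0, "xyz": [0, 0, 0], "turn": [0, 0, 0]}, {"fingers": 0, "xyz": [0, 0, 0], "turn": [0, 0, 0]}, {"fingers": 0, "xyz": [0, 0, 0], "turn": [0, 0, 0]}])

```text
t: 5.05
ee_pos: [601.5, -201.4, 104.2]
tool_rot: [[0.991, -0.137, 0.0], [-0.137, -0.991, 0.0], [0.0, -0.0, -1.0]]
ft_force: [0.6, 0.2, -0.3]
gripper_width: 85.5
grip_force: 0.0
```

Run:
```python
from h import *
import cv2
y=np.radians(-20);go(np.array([651,225,230])+60*np.array([np.cos(y),np.sin(y),0]),-20)
a=vision.get_image('scene')[200:425,180:480];b=vision.get_image('side')[180:405,270:570]
cv2.imwrite('pics/c3.png',np.hstack([cv2.resize(i,(400,300)) for i in(a,b)])[...,::-1])
```

```text
t 5.05 ee [ 601. -201.  104.] h -7.9 tilt [0. 0.] F [ 0.6  0.2 -0.3]
 shift cm [  4.95 -41.65 -12.58] turn z 12.1
```

View pics/c3.png

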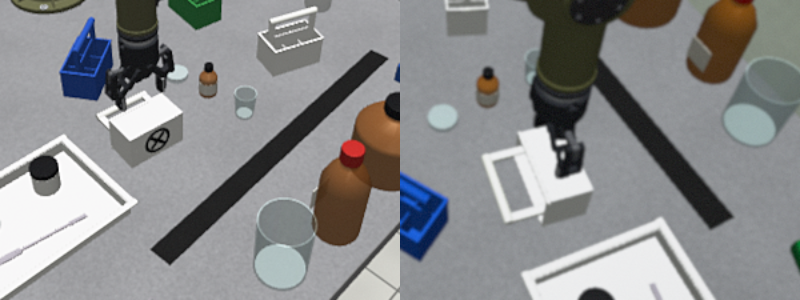

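The right carrier lies flat and its stamp is visible at about (157,140). Now the left one.

>>> jog_arm(plan=[{"fingers": 0, "xyz": [0, 0, -4.2], "turn": [0, 0, 0]}, {"fingers": 0, "xyz": [0, 0, -4.2], "turn": [0, 0, 0]}, {"fingers": 0, "xyz": [0, 0, -4.2], "turn": [0, 0, 0]}, {"fingers": 0, "xyz": [0.6, -4.2, 0], "turn": [0, 0, 0]}, {"fingers": 0, "xyz": [0.6, -5.3, 0], "turn": [0, 0, 0]}])

```text
t: 5.78
ee_pos: [626.6, -109.9, 231.1]
tool_rot: [[0.99, -0.141, 0.002], [-0.141, -0.99, -0.001], [0.002, 0.001, -1.0]]
ft_force: [0.5, -0.3, 0.1]
gripper_width: 85.3
grip_force: 0.0
```

>>> jog_arm(plan=[{"fingers": 0, "xyz": [0.6, -5.3, 0], "turn": [0, 0, 0]}, {"fingers": 0, "xyz": [0.6, -5.3, 0], "turn": [0, 0, 0]}, {"fingers": 0, "xyz": [0.6, -5.3, 0], "turn": [0, 0, 0]}, {"fingers": 0, "xyz": [0.6, -5.3, 0], "turn": [0, 0, 0]}, {"fingers": 0, "xyz": [0.6, -5.3, 0], "turn": [0, 0, 0]}])

```text
t: 6.4
ee_pos: [692.5, 150.9, 230.3]
tool_rot: [[0.991, -0.137, 0.0], [-0.137, -0.991, -0.0], [0.0, 0.0, -1.0]]
ft_force: [0.5, -0.0, -0.1]
gripper_width: 85.3
grip_force: 0.0
```

>>> jog_arm(plan=[{"fingers": 0, "xyz": [0.7, -5.3, 0], "turn": [0, 0, 0]}, {"fingers": 0, "xyz": [0, 0, 0], "turn": [0, 0, 6]}, {"fingers": 0, "xyz": [0, 0, 0], "turn": [0, 0, 6]}, {"fingers": 0, "xyz": [0, 0, 0], "turn": [0, 0, 0]}])

```text
t: 6.9
ee_pos: [706.3, 201.1, 230.0]
tool_rot: [[0.941, -0.339, -0.0], [-0.339, -0.941, -0.0], [-0.0, 0.0, -1.0]]
ft_force: [-0.3, -0.8, -0.1]
gripper_width: 85.6
grip_force: 0.0
```

Run:
```python
from h import *
y=np.radians(-20);go(np.array([651,225,104])+60*np.array([np.cos(y),np.sin(y),0]),-20)
```

```text
t 6.9 ee [706. 201. 230.] h -19.8 tilt [-0. -0.] F [-0.3 -0.8 -0.1]
 shift cm [-1.00e-02 -3.50e-01  1.26e+01] turn z 0.2
```

>>> jog_arm(plan=[{"fingers": 0, "xyz": [0, -0.3, 4.2], "turn": [0, 0, 0]}, {"fingers": 0, "xyz": [0, 0, 4.2], "turn": [0, 0, 0]}, {"fingers": 0, "xyz": [0, 0, 4.2], "turn": [0, 0, 0]}, {"fingers": 0, "xyz": [-1.5, 0, 0], "turn": [0, 0, 0]}, {"fingers": 0, "xyz": [-1.2, 0, 0], "turn": [0, 0, 0]}])

```text
t: 7.52
ee_pos: [681.5, 214.2, 106.0]
tool_rot: [[0.941, -0.338, 0.001], [-0.338, -0.941, 0.001], [0.001, -0.002, -1.0]]
ft_force: [0.5, 1.2, 0.8]
gripper_width: 85.7
grip_force: 0.0
```

>>> jog_arm(plan=[{"fingers": 0, "xyz": [-1, 0, 0], "turn": [0, 0, 0]}, {"fingers": 0, "xyz": [-1, 0, 0], "turn": [0, 0, 0]}, {"fingers": 0, "xyz": [-1, 0, 0], "turn": [0, 0, 0]}, {"fingers": 0, "xyz": [-1.2, 0, 0], "turn": [0, 0, 0]}, {"fingers": 0, "xyz": [-1.2, 0, 0], "turn": [0, 0, 0]}])

```text
t: 8.15
ee_pos: [630.3, 231.5, 104.3]
tool_rot: [[0.941, -0.34, -0.0], [-0.34, -0.941, -0.0], [0.0, 0.0, -1.0]]
ft_force: [0.7, -0.1, 1.1]
gripper_width: 85.7
grip_force: 0.4
```

>>> jog_arm(plan=[{"fingers": 0, "xyz": [-1.2, 0, 0], "turn": [0, 0, 0]}, {"fingers": 0, "xyz": [-1.2, 0, 0], "turn": [0, 0, 0]}, {"fingers": 0, "xyz": [-1.2, 0, 0], "turn": [0, 0, 0]}, {"fingers": 0, "xyz": [-1.2, 0, 0], "turn": [0, 0, 0]}, {"fingers": 0, "xyz": [-1.2, 0, 0], "turn": [0, 0, 0]}])

```text
t: 8.78
ee_pos: [573.8, 252.0, 104.2]
tool_rot: [[0.941, -0.34, -0.0], [-0.34, -0.941, -0.0], [-0.0, 0.0, -1.0]]
ft_force: [0.2, 0.2, -0.4]
gripper_width: 85.3
grip_force: 0.0
```

>>> jog_arm(plan=[{"fingers": 0, "xyz": [-0.6, 0, 0], "turn": [0, 0, 0]}, {"fingers": 0, "xyz": [0, 0, 0], "turn": [0, 0, 0]}, {"fingers": 0, "xyz": [0, 0, 0], "turn": [0, 0, 0]}, {"fingers": 0, "xyz": [0, 0, 0], "turn": [0, 0, 0]}, {"fingers": 0, "xyz": [0, 0, 0], "turn": [0, 0, 0]}])

```text
t: 9.4
ee_pos: [569.3, 253.5, 104.2]
tool_rot: [[0.94, -0.34, -0.0], [-0.34, -0.94, -0.0], [-0.0, 0.0, -1.0]]
ft_force: [0.3, -0.0, -0.7]
gripper_width: 85.3
grip_force: 0.0
```

>>> jog_arm(plan=[{"fingers": 0, "xyz": [0, 0, -4.2], "turn": [0, 0, 0]}, {"fingers": 0, "xyz": [0, 0, -4.2], "turn": [0, 0, 0]}, {"fingers": 0, "xyz": [0, 0, -4.2], "turn": [0, 0, 0]}, {"fingers": 0, "xyz": [0, 0, 0], "turn": [0, 0, 0]}])

```text
t: 9.9
ee_pos: [571.0, 255.0, 234.7]
tool_rot: [[0.94, -0.34, 0.007], [-0.34, -0.94, 0.003], [0.006, -0.005, -1.0]]
ft_force: [-0.1, -0.3, 0.3]
gripper_width: 85.5
grip_force: 0.0
```

Run:
```python
from h import *
import cv2
go([480,-180,230],-8)
a=vision.get_image('scene')[180:405,180:480];b=vision.get_image('side')[130:355,210:510]
for n,i in(('scene',a),('side',b)):cv2.imwrite(f'pics/{n}4.png',i[...,::-1])
cv2.imwrite('pics/c4.png',np.hstack([cv2.resize(i,(400,300),interpolation=cv2.INTER_CUBIC) for i in(a,b)])[...,::-1])
```

```text
t 9.9 ee [571. 255. 235.] h -19.9 tilt [0.007 0.003] F [-0.1 -0.3  0.3]
 shift cm [ 6.22 44.    0.47] turn z -11.9
```

View pics/c4.png

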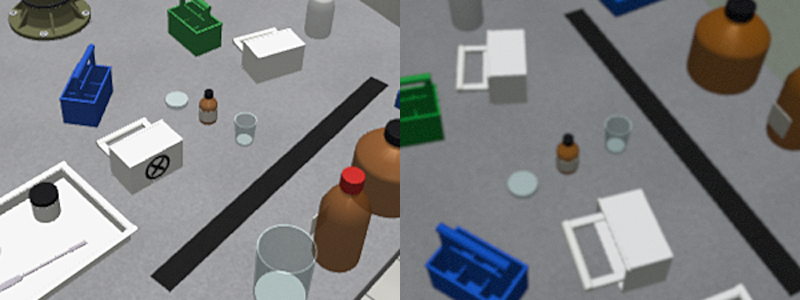

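Both carriers are down, with the stamp at crop (157,167). The right carrier's bar runs from (564,218) to (582,287) in the side crop.

Run:
```python
from h import *
import cv2
np.set_printoptions(precision=1,suppress=True)
im=cv2.imread('pics/scene4.png',0);sub=im[105:145,100:135];m=sub<90
ys,xs=np.nonzero(m);u=(180+100+(xs.min()+xs.max())/2,180+105+(ys.min()+ys.max())/2);print('px',u,m.sum())
S=cast('scene',u,40);print('stamp',S)
f=lambda x,y:(210+(x-400)*.75,130+y*.75)
A,B=cast('side',f(582,287),48),cast('side',f(564,218),48);d=B-A
print('bar side',A,B,(A+B)/2,np.linalg.norm(d),np.degrees(np.arctan2(-d[0],d[1])))
# top face (z=80) corners, underside edge from side view and scene
for p in[(603,204),(640,190),(672,252),(630,268)]:print('side top',cast('side',f(*p),80)[:2])
g=lambda x,y:(180+x*.75,180+y*.75)
for p in[(109,151),(136,164),(182,137),(155,122)]:print('scene top',cast('scene',g(*p),80)[:2])
print('line',[(x,) for x in []]);go([480,-180,230],-8)
```

```text
px (np.float64(298.0), np.float64(305.0)) 175
stamp [ 651.5 -206.1   40. ]
bar side [ 502.8 -248.2   48. ] [ 529.4 -126.3   48. ] [ 516.1 -187.2   48. ] 124.80718729240978 -12.28934166328003
side top [ 588.3 -145.9]
side top [ 655.9 -146.2]
side top [ 644.2 -265.7]
side top [ 573.1 -263.3]
scene top [ 580.4 -269.9]
scene top [ 645.3 -256. ]
scene top [ 655.2 -138.9]
scene top [ 582.9 -146.7]
line []
t 10.0 ee [569. 254. 230.] h -19.9 tilt [ 0. -0.] F [-0.2 -0.5 -0.8]
 shift cm [ 6.4 43.8  0. ] turn z -11.9
```

>>> jog_arm(plan=[{"fingers": 0, "xyz": [0.7, 4, 0], "turn": [0, 0, 0]}, {"fingers": 0, "xyz": [0.8, 5.5, 0], "turn": [0, 0, 0]}, {"fingers": 0, "xyz": [0.8, 5.5, 0], "turn": [0, 0, 0]}, {"fingers": 0, "xyz": [0.8, 5.5, 0], "turn": [0, 0, 0]}, {"fingers": 0, "xyz": [0.8, 5.5, 0], "turn": [0, 0, 0]}])

```text
t: 10.62
ee_pos: [515.8, -6.1, 228.4]
tool_rot: [[0.94, -0.34, -0.003], [-0.34, -0.94, -0.0], [-0.003, 0.001, -1.0]]
ft_force: [0.9, -1.1, -0.5]
gripper_width: 85.5
grip_force: 0.0
```

>>> jog_arm(plan=[{"fingers": 0, "xyz": [0.8, 5.5, 0], "turn": [0, 0, 0]}, {"fingers": 0, "xyz": [0.8, 5.5, 0], "turn": [0, 0, 0]}, {"fingers": 0, "xyz": [0.6, 5.5, 0], "turn": [0, 0, 0]}, {"fingers": 0, "xyz": [0, 1.4, 0], "turn": [0, 0, -6]}, {"fingers": 0, "xyz": [0, 0, 0], "turn": [0, 0, -6]}])

```text
t: 11.25
ee_pos: [475.4, -181.8, 228.2]
tool_rot: [[0.99, -0.138, -0.004], [-0.138, -0.99, 0.001], [-0.004, -0.0, -1.0]]
ft_force: [-0.3, 0.7, -0.1]
gripper_width: 85.6
grip_force: 0.0
```

>>> jog_arm(plan=[{"fingers": 0, "xyz": [0, 0, 0], "turn": [0, 0, 0]}])

```text
t: 11.38
ee_pos: [476.3, -179.9, 228.6]
tool_rot: [[0.99, -0.139, -0.003], [-0.139, -0.99, 0.001], [-0.003, -0.001, -1.0]]
ft_force: [0.7, 0.4, -0.1]
gripper_width: 85.6
grip_force: 0.0
```

Run:
```python
from h import *
import cv2
go([476,-182,12],-8)
vision.get_image('wrist')
a=vision.get_image('wrist');b=vision.get_image('side')[180:405,210:510]
cv2.imwrite('pics/c5.png',np.hstack([cv2.resize(i,(400,300),interpolation=cv2.INTER_CUBIC) for i in(a,b)])[...,::-1])
```

```text
t 11.38 ee [ 476. -180.  229.] h -8.0 tilt [-0.003  0.001] F [ 0.7  0.4 -0.1]
 shift cm [ 0.    0.22 21.66] turn z 0.0
```

View pics/c5.png

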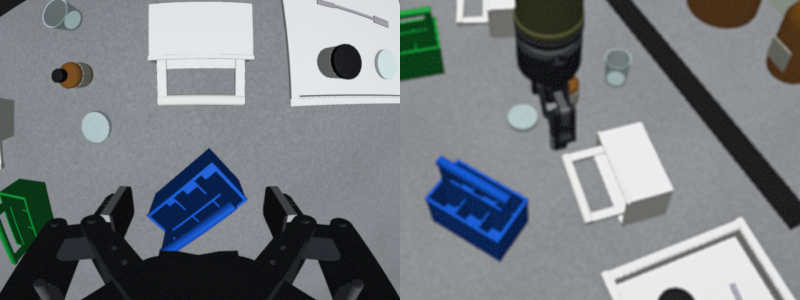

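The wrist view shows the white bar's near edge at row ~104, columns 158–245, and the blue box's far corner at (210,150). I'll measure the gap between them.

Run:
```python
from h import *
c=vision.calibration('wrist');s=sensors.sense();R=np.array(s['tool_rot']);e=np.array(s['ee_pos'])
T=np.array(c['mount']);K=c['mtx']
def w(x,y,z):
    d=(np.array([x,y])*1.6-K[:2,2])/K[0,0];th=np.hypot(*d);v=np.r_[d/th*np.sin(th),np.cos(th)]
    v=R@T[:3,:3]@v;o=e+R@T[:3,3];p=o+v*(z-o[2])/v[2];q=R.T@(p-e);return np.round(p),'tool',np.round(q[:2])
for n,x,y,z in [('blue far',210,150,75),('blue right',246,198,75),('blue left',148,216,75),('bar',158,104,40),('bar',245,104,40)]:print(n,w(x,y,z))
```

```text
blue far (array([ 456., -191.,   75.]), 'tool', array([-19.,  14.]))
blue right (array([ 375., -235.,   75.]), 'tool', array([-93.,  69.]))
blue left (array([363., -84.,  75.]), 'tool', array([-125.,  -79.]))
bar (array([ 525., -126.,   40.]), 'tool', array([ 40., -60.]))
bar (array([ 508., -251.,   40.]), 'tool', array([40., 66.]))
```

>>> jog_arm(plan=[{"fingers": 0, "xyz": [1.5, 0.3, 4.3], "turn": [0, 0, 0]}, {"fingers": 0, "xyz": [0, 0, 4.5], "turn": [0, 0, 0]}, {"fingers": 0, "xyz": [0, 0, 4.5], "turn": [0, 0, 0]}, {"fingers": 0, "xyz": [0, 0, 4], "turn": [0, 0, 0]}, {"fingers": 0, "xyz": [0, 0, 2.5], "turn": [0, 0, 0]}])

```text
t: 12.15
ee_pos: [490.4, -184.0, 29.9]
tool_rot: [[0.991, -0.137, -0.003], [-0.137, -0.991, 0.001], [-0.003, -0.001, -1.0]]
ft_force: [0.2, 0.4, 0.2]
gripper_width: 85.6
grip_force: 0.0
```

>>> jog_arm(plan=[{"fingers": 0, "xyz": [0, 0, 1.4], "turn": [0, 0, 0]}, {"fingers": 0, "xyz": [0, 0, 0], "turn": [0, 0, 0]}])

```text
t: 12.4
ee_pos: [491.2, -184.5, 17.6]
tool_rot: [[0.991, -0.137, -0.002], [-0.137, -0.991, 0.001], [-0.002, -0.0, -1.0]]
ft_force: [-0.1, -0.5, 0.2]
gripper_width: 85.7
grip_force: 0.0
```

>>> jog_arm(plan=[{"fingers": 0, "xyz": [0.6, 0, 0], "turn": [0, 0, 0]}, {"fingers": 0, "xyz": [0.8, 0, 0], "turn": [0, 0, 0]}, {"fingers": 0, "xyz": [0.8, 0, 0], "turn": [0, 0, 0]}, {"fingers": 0, "xyz": [0.8, 0, 0], "turn": [0, 0, 0]}, {"fingers": 0, "xyz": [0.8, 0, 0], "turn": [0, 0, 0]}])

```text
t: 13.02
ee_pos: [529.7, -190.2, 18.4]
tool_rot: [[0.991, -0.137, -0.0], [-0.137, -0.991, -0.0], [-0.0, 0.0, -1.0]]
ft_force: [-4.0, -0.1, 2.7]
gripper_width: 85.0
grip_force: 1.9
```

>>> jog_arm(plan=[{"fingers": 0, "xyz": [1.2, 0, 0], "turn": [0, 0, 0]}, {"fingers": 0, "xyz": [1.2, 0, 0], "turn": [0, 0, 0]}, {"fingers": 0, "xyz": [1.2, 0, 0], "turn": [0, 0, 0]}, {"fingers": 0, "xyz": [1.2, 0, 0], "turn": [0, 0, 0]}, {"fingers": 0, "xyz": [1.2, 0, 0], "turn": [0, 0, 0]}])

```text
t: 13.65
ee_pos: [589.7, -198.4, 18.2]
tool_rot: [[0.991, -0.137, 0.0], [-0.137, -0.991, -0.0], [0.0, 0.0, -1.0]]
ft_force: [-3.4, 0.9, 2.3]
gripper_width: 85.5
grip_force: 1.5
```

>>> jog_arm(plan=[{"fingers": 0, "xyz": [1.2, 0, 0], "turn": [0, 0, 0]}, {"fingers": 0, "xyz": [1.2, 0, 0], "turn": [0, 0, 0]}, {"fingers": 0, "xyz": [1.2, 0, 0], "turn": [0, 0, 0]}, {"fingers": 0, "xyz": [1.2, 0, 0], "turn": [0, 0, 0]}, {"fingers": 0, "xyz": [0.8, 0, 0], "turn": [0, 0, 0]}])

```text
t: 14.28
ee_pos: [645.1, -206.0, 18.2]
tool_rot: [[0.991, -0.137, 0.0], [-0.137, -0.991, -0.0], [0.0, 0.0, -1.0]]
ft_force: [-3.8, 0.5, 2.4]
gripper_width: 85.3
grip_force: 1.7
```

Run:
```python
from h import *
import cv2
go([682,-211,18],-8)
im=vision.get_image('scene');cv2.imwrite('pics/s6.png',im[...,::-1])
a=im[230:380,260:460];b=vision.get_image('side')[180:405,310:610]
cv2.imwrite('pics/c6.png',np.hstack([cv2.resize(i,(400,300),interpolation=cv2.INTER_CUBIC) for i in(a,b)])[...,::-1])
```

```text
t 14.28 ee [ 645. -206.   18.] h -7.9 tilt [ 0. -0.] F [-3.8  0.5  2.4]
 shift cm [ 3.72 -0.01  0.02] turn z 0.1
```

View pics/c6.png

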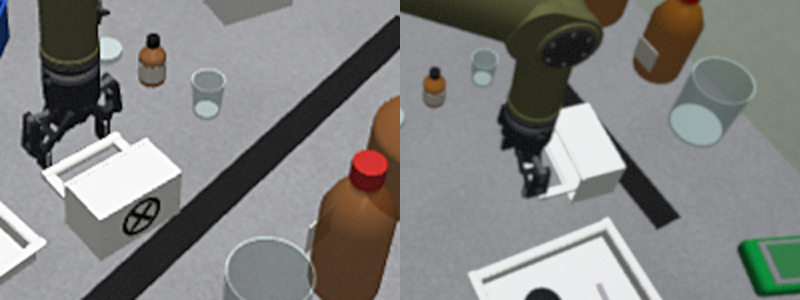

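The stamp sits at crop (141,216) and the carrier's foot is just short of the tape. I'll measure the remaining distance.

Run:
```python
from h import *
import cv2
S=cast('scene',(330.5,338),40);print('stamp',S)
for n,a,b in(('scene',(305,390),(464,241)),('side',(511,345),(341,141))):
    im=cv2.imread(f'pics/{n}0.png');m=(im.max(2)<50).astype('uint8')
    k,l,st,_=cv2.connectedComponentsWithStats(m)
    mid=tuple(int((p+q)/2) for p,q in zip(a,b));i=l[mid[1],mid[0]]
    ys,xs=np.nonzero(l==i);P=np.array([cast(n,(x,y),0)[:2] for x,y in zip(xs,ys)])
    r=cv2.minAreaRect(P.astype('float32'));c=np.polyfit(P[:,1],P[:,0],1);print(n,r,len(P),'x at y=-230',np.polyval(c,-230))
```

```text
stamp [ 793.87355681 -227.07825434   40.        ]Traceback (most recent call last):
  File "<stdin>", line 8, in <module>
  File "h.py", line 4, in cast
    c=vision.calibration(n);M=np.array(c['world_to_cam']);R,t=M[:3,:3],M[:3,3]
ValueError: time passes only in moves, steps and waits
```

Run:
```python
from h import *
import cv2
for n,mid in(('scene',(384,316)),('side',(426,243))):
    im=cv2.imread(f'pics/{n}0.png');m=(im.max(2)<50).astype('uint8')
    k,l=cv2.connectedComponents(m);cs,_=cv2.findContours((l==l[mid[1],mid[0]]).astype('uint8'),0,1)
    box=cv2.approxPolyDP(cs[0],6,True)[:,0]
    P=np.array([cast(n,p,0)[:2] for p in box]);print(n,np.round(P))
```

```text
scene [[ 821.  400.]
 [ 775.  383.]
 [ 814. -373.]
 [ 856. -355.]]
side [[ 778.  394.]
 [ 811. -373.]
 [ 851. -373.]
 [ 819.  360.]]
```

>>> jog_arm(plan=[{"fingers": 0, "xyz": [1, 0, 0], "turn": [0, 0, 0]}, {"fingers": 0, "xyz": [1, 0, 0], "turn": [0, 0, 0]}, {"fingers": 0, "xyz": [0.8, 0, 0], "turn": [0, 0, 0]}, {"fingers": 0, "xyz": [0.5, 0, 0], "turn": [0, 0, 0]}, {"fingers": 0, "xyz": [0, 0, 0], "turn": [0, 0, 0]}])

```text
t: 15.0
ee_pos: [677.9, -210.5, 18.4]
tool_rot: [[0.991, -0.137, 0.001], [-0.137, -0.991, -0.0], [0.001, 0.0, -1.0]]
ft_force: [1.0, -0.4, 0.5]
gripper_width: 85.6
grip_force: 0.0
```

>>> jog_arm(plan=[{"fingers": 0, "xyz": [-1.5, 0, 0], "turn": [0, 0, 0]}, {"fingers": 0, "xyz": [-3, 0, 0], "turn": [0, 0, 0]}, {"fingers": 0, "xyz": [0, 0, -4], "turn": [0, 0, 0]}, {"fingers": 0, "xyz": [0, 0, -5], "turn": [0, 0, 0]}, {"fingers": 0, "xyz": [0, 0, -5], "turn": [0, 0, 0]}])

```text
t: 15.62
ee_pos: [632.6, -204.3, 160.2]
tool_rot: [[0.991, -0.137, 0.002], [-0.137, -0.991, -0.0], [0.002, 0.0, -1.0]]
ft_force: [0.2, -0.2, -0.6]
gripper_width: 85.5
grip_force: 0.0
```

>>> jog_arm(plan=[{"fingers": 0, "xyz": [-3, 0, -4], "turn": [0, 0, 0]}, {"fingers": 0, "xyz": [-3, 0, -2], "turn": [0, 0, 0]}, {"fingers": 0, "xyz": [0, 0, 0], "turn": [0, 0, 0]}, {"fingers": 0, "xyz": [0, 0, 0], "turn": [0, 0, 0]}])

```text
t: 16.12
ee_pos: [573.3, -196.0, 218.2]
tool_rot: [[0.991, -0.137, 0.001], [-0.137, -0.991, -0.0], [0.001, 0.0, -1.0]]
ft_force: [0.3, -0.4, 0.3]
gripper_width: 85.4
grip_force: 0.0
```

Run:
```python
from h import *
import cv2
im=vision.get_image('scene');cv2.imwrite('pics/s7.png',im[...,::-1])
cv2.imwrite('pics/c7.png',cv2.resize(im[190:415,220:520],(800,600),interpolation=cv2.INTER_CUBIC)[...,::-1])
```

```text
(no output)
```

View pics/c7.png

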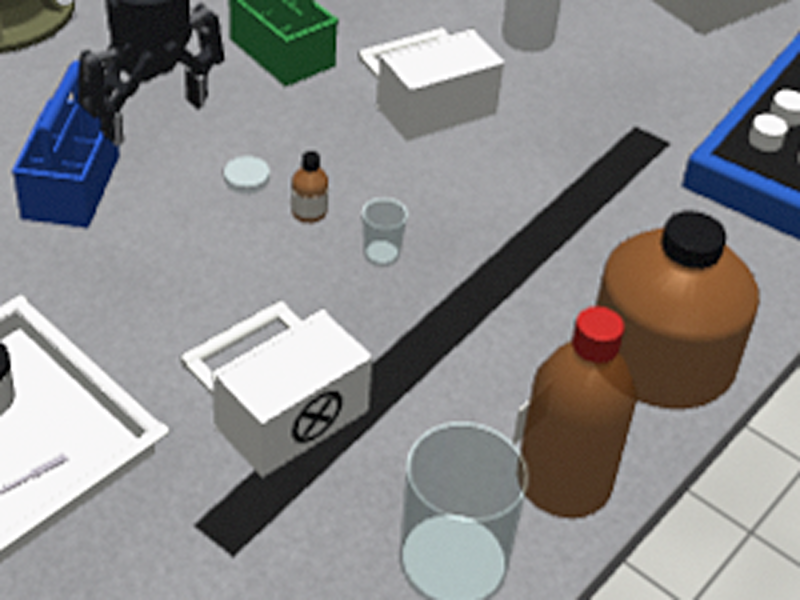

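The stamp is at (317,416), and the middle of the foot, about (315,443), lies near the middle of the tape, whose edges are at rows 416 and 478 there. The other carrier lies short of the line and nothing else has moved.

Run:
```python
from h import *
from bench import workorder
print(cast('scene',(338.9,346),40))
print(workorder.finish_job())
```

```text
[ 826.63698335 -230.8668517    40.        ]
the job is handed in; nothing more can be done
None
```

The job is handed in: both carriers lie on their sides with their undersides facing away, the stamped (right) one has its bottom end about 1 mm from the middle of the tape by camera, and the left one lies short of the line.

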